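Transfer a row of vials to the second rack in reverse order

TASK

Move the four vials one by one from the full rack into the empty rack, so that the row ends up in reverse order: the vial that stands next to the full rack's handle goes into the pocket farthest from the other rack's handle, and so on, until the one farthest from the full rack's handle stands next to the other rack's handle. Keep each vial upright all the way and leave it standing flat in its own pocket.

Things in the scene. Friction and masses are not known exactly. Their poses are not given: they have to be found in the camera images.
- full_rack: White rack fixed to the worktop: tray 204 (y) x 54 mm (x), four 46 mm square pockets, centres at y = -75, -25, 25, 75 mm, x = 0. Floor 4 mm, walls (4 mm thick) 14 mm above the worktop. Origin on the worktop under the row's middle. Ledge 10 mm high on the -x side to x = -54. Steel bow handle, 32 mm high, 47 wide, at the +y end (y = 121). Holds the four vials at the start.
- empty_rack: White rack fixed to the worktop: tray 204 (y) x 54 mm (x), four 46 mm square pockets, centres at y = -75, -25, 25, 75 mm, x = 0. Floor 4 mm, walls (4 mm thick) 14 mm above the worktop. Origin on the worktop under the row's middle. Ledge 10 mm high on the -x side to x = -54. Steel bow handle, 32 mm high, 47 wide, at the +y end (y = 121). Empty at the start.
- vial_round: small closed brown glass vial with a black flat round cap 24 mm across; height 67 mm in all. The glass body is a cylinder 25 mm in diameter from the foot up to 50 mm, the cap begins at 56 mm. About 60 g. Origin: centre of its underside, z up. Grip it across the glass body; the fingers have about 25 mm between neighbours.
- vial_square: small closed brown glass vial with a black square cap 22 x 22 mm; height 70 mm in all. The glass body is a cylinder 25 mm in diameter from the foot up to 50 mm, the cap begins at 56 mm. About 60 g. Origin: centre of its underside, z up. Grip it across the glass body; the fingers have about 25 mm between neighbours.
- vial_bar: small closed brown glass vial with a black cap shaped as a single straight wing, 9 x 25 mm (long side along its y axis); height 74 mm in all. The glass body is a cylinder 25 mm in diameter from the foot up to 50 mm, the cap begins at 56 mm. About 60 g. Origin: centre of its underside, z up. Grip it across the glass body; the fingers have about 25 mm between neighbours.
- vial_cross: small closed brown glass vial with a black cap shaped as a plus sign, two 8 x 25 mm wings crossed; height 78 mm in all. The glass body is a cylinder 25 mm in diameter from the foot up to 50 mm, the cap begins at 56 mm. About 60 g. Origin: centre of its underside, z up. Grip it across the glass body; the fingers have about 25 mm between neighbours.
- tag_round: Grey tag 24 x 34 mm, 6 mm thick, fixed on the full rack's ledge beside the pocket where the vial with the round cap stood at the start; bears a small raised black round figure. Origin: centre of its underside, 41 mm to the rack's -x side of the pocket's centre; axes as the rack's. A record only; it stays.
- tag_square: Grey tag 24 x 34 mm, 6 mm thick, fixed on the full rack's ledge beside the pocket where the vial with the square cap stood at the start; bears a small raised black square figure. Origin: centre of its underside, 41 mm to the rack's -x side of the pocket's centre; axes as the rack's. A record only; it stays.
- tag_bar: Grey tag 24 x 34 mm, 6 mm thick, fixed on the full rack's ledge beside the pocket where the vial with the bar cap stood at the start; bears a small raised black bar figure. Origin: centre of its underside, 41 mm to the rack's -x side of the pocket's centre; axes as the rack's. A record only; it stays.
- tag_cross: Grey tag 24 x 34 mm, 6 mm thick, fixed on the full rack's ledge beside the pocket where the vial with the cross cap stood at the start; bears a small raised black cross figure. Origin: centre of its underside, 41 mm to the rack's -x side of the pocket's centre; axes as the rack's. A record only; it stays.
Things that resemble listed ones, but are neither listed nor needed, are in the scene too. Leave any yellow look-alike of the vial_bar alone.

How it is judged:
By the outcome, as a careful person would: the job done as asked, in the order asked, and still so for the second after the job is handed in, with the robot touching nothing.
It also fails if it takes over 120 s, if anything falls off the work surface, if the arm or the gripper's body presses on something with over 40 N, if the wrist force passes 120 N, or if a joint passes its speed limit or range.

ROBOT

A 6-joint arm with a two-finger parallel gripper is mounted at the origin on a cart in front of the work surface, level with it; the furniture and walls round the work are solid. World frame = base frame: x ahead of the robot, y to its left, z up, the work surface at z = 0. Lengths are in m, angles in rad, forces in N, time in s.
With the tool pointing down it reaches from about 0.4 to 0.825 m from the base axis. Payload 7 kg.
Tool frame: the origin (TCP) lies midway between the tips of the shut fingers; the grasp point (between the pads) lies hold_point_z behind it (hold_point_z is the distance from the TCP to the grasp point, in m); z points along the fingers, y is the line along which they close (so a half turn about z gives the same grasp; the last joint's range is limited). The gripper opens to 88 mm and grips with 3 to 60 N. Pads are 19 mm wide; open, the fingers measure 130 mm over their backs; the gripper's body (78 mm by 193 mm) begins 47 mm behind the grasp point.
Start: joints at [-0.997, 0.359, 0.012, 0, -1.224, -0.288], TCP at [0.19, -0.648, 0.202] pointing down, gripper open.
Joint ranges: [-3.07, 3.07], [-1.43, 2.12], [-1.02, 1.25], [-3.03, 1.67], [-3.05, -0], [-3.03, 3.03]. Speed limits (rad/s): [2.39, 2.39, 3.01, 3.14, 3.14, 3.14].

INTERFACE

Orientations are given as [roll, pitch, yaw] about the fixed x, y, z axes, in that order (R = Rz(yaw) Ry(pitch) Rx(roll)).
In Python, from station import * gives the robot as it stands.
- The arm moves only by the tool apply_moves, never from a script. Its argument "steps" is a list of rows, each an object with "translation": the shift along the world's x, y, z scaled (see below), a list of three; "rotation": the turn, a rotation vector about the world's x, y, z scaled (see below), a list of three. A call has exactly 10 rows; each row is the pose to reach, as a shift and turn from the pose commanded when the call began; what a row does not reach only later rows make up. The controller multiplies each number of a shift by 250 mm and each number of a turn by 30 degrees. A row lasts 1/12 s, in which the tool goes at most 41.7 mm and 7.16 degrees, less where a joint would pass 70% of its speed; a pose out of reach is approached as far as the arm can. A call with a number of a shift or a turn outside -1 to 1 is refused whole. A call with a gripper value outside its range is refused whole. "jaw" is the closure, from -1 (fully open) to 1 (shut), so that 0 is half open, set as the call begins (left out, the last holds). The fingers move at their own pace and stop on an object; "newtons" is the grip in N (left out, the last holds). Time passes only in rows, so rows that repeat a pose let the fingers close, or fill a call up. It gives the time, the measured TCP pose, the force, the opening and the grip force at its end, in the units of the state.
- get_state(): the state, without advancing time (a new reading comes with each control period).
- grab_frame(name): name is "scene" or "top" or "wrist"; returns the picture (384x512x3 uint8, blue, green, red); there is no depth.
- camera_model(name): a dict with "fx", "fy", "cx", "cy" (pixels), "xyz" and "rotation" of the camera in the world. Camera axes: x right, y down, z forward; pixel columns grow to the right and rows downward; lengths in m; the calibration is good to about 2 mm. A picture is of the moment at which its call begins: read the wrist's pose just before it. camera_model takes no time and is no camera call; for the wrist camera it gives the pose at the moment of the call.
- job_done(): hands the job in; it is judged then, once.
The state is a dict: "t": time; "q": joint angles; "qd": joint speeds; "joint_efforts": joint torques, N m; "eef_pos": TCP position; "ee_rot": TCP orientation; "force": force on the tool from outside, world axes, zero at the start; "moment": the same for the moment, N m; "width": finger opening in m; "gripper_force": force on a finger pad.
Only numpy, scipy, OpenCV 4.12 (cv2) and the standard library are available. Lean on these libraries where they do the work, as an engineer would, in place of code of your own. Each camera call takes 0.05 s, during which the arm holds its last target. There are 200 camera calls.

## Working session

There is one attempt and no reset: what is moved stays moved. The work goes in short steps, Python scripts to look and compute and a tool call to move; the robot and the scene stay as the last step left them, time stands still between calls to the robot, and variables do not carry over. Pictures are saved under pics/ and viewed, at most 14 in all, crops included, and the job is handed in when it is done.

Besides the shell and the picture viewer there is one more tool, called as a command line: name --argument value ..., lists and objects as JSON in quotes. apply_moves: Moves the arm, as the interface text tells. Shifts and turns lie within -1 to 1; 1 stands for 250 mm of shift or 30 degrees of turn. Its arguments: {"type":"object","properties":{"steps":{"type":"array"},"jaw":{"type":"number"},"newtons":{"type":"number"}},"required":["steps"]}

```bash
mkdir -p pics; ls
python3 - <<'E'
from station import *
import cv2
s=get_state();print({k:s[k] for k in ("t","eef_pos","ee_rot","width")}, hold_point_z if 'hold_point_z' in globals() else s.keys())
for n in("top","scene"):
    f=grab_frame(n);cv2.imwrite(f"pics/{n}0.png",f);print(n,camera_model(n))
E
```

```text
pics
{'t': 0.0, 'eef_pos': array([ 0.1901185 , -0.64712512,  0.20066722]), 'ee_rot': array([ 3.14000778e+00, -1.16102941e-04, -2.85592775e+00]), 'width': 0.08765353020232887} 0.0188
top {'fx': 386.58811305092564, 'fy': 386.58811305092564, 'cx': 256.4417285231143, 'cy': 190.4043096276148, 'xyz': array([0.35374349, 0.08485656, 0.96268036]), 'rotation': array([-2.98115716, -0.00494264, -1.57318361])}
scene {'fx': 422.3672765844154, 'fy': 422.3672765844154, 'cx': 261.4933796981756, 'cy': 193.15777712007295, 'xyz': array([0.05510675, 0.77138833, 0.74105971]), 'rotation': array([-2.26295071, -0.00994429, -2.56214249])}
```

View pics/top0.png

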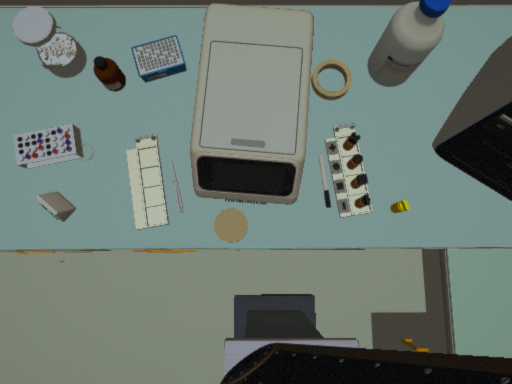

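View pics/scene0.png

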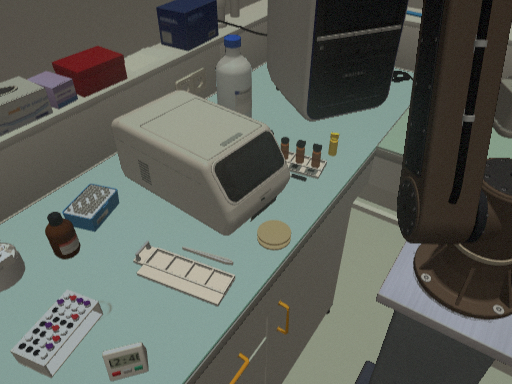

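Top view: the full rack with four vials is at about (348,170), handle up at (345,128). The empty rack is at (148,185), handle at (146,138). The yellow decoy is at (401,207). I'll zoom in on both racks.

```bash
cat > h.py <<'E'
from station import *
import numpy as np, cv2
from scipy.spatial.transform import Rotation as R
def ray(c,uv,z):
    r=R.from_euler('xyz',c['rotation']).as_matrix()
    d=r@np.array([(uv[0]-c['cx'])/c['fx'],(uv[1]-c['cy'])/c['fy'],1]); o=np.array(c['xyz'])
    return o+d*(z-o[2])/d[2]
def proj(c,p):
    r=R.from_euler('xyz',c['rotation']).as_matrix(); q=r.T@(np.array(p)-c['xyz'])
    return np.array([c['fx']*q[0]/q[2]+c['cx'],c['fy']*q[1]/q[2]+c['cy']])
E
python3 - <<'E'
from h import *
f=cv2.imread("pics/top0.png");c=camera_model("top")
a=cv2.resize(f[115:235,315:415],None,fx=4,fy=4,interpolation=cv2.INTER_CUBIC)
b=cv2.resize(f[115:235,100:200],None,fx=4,fy=4,interpolation=cv2.INTER_CUBIC)
cv2.imwrite("pics/crop0.png",np.hstack([b,a]))
hsv=cv2.cvtColor(f,cv2.COLOR_BGR2HSV)
print(hsv[190,140],hsv[190,110],hsv[185,335])
m=((hsv[...,1]<50)&(hsv[...,2]>170)).astype('uint8')
for x0,x1 in((120,172),(326,375)):
    mm=np.zeros_like(m);mm[125:235,x0:x1]=m[125:235,x0:x1]
    cs,_=cv2.findContours(mm,0,1); p=np.vstack([k for k in cs if cv2.contourArea(k)>20])
    q=cv2.boxPoints(cv2.minAreaRect(p));print(q.round(1).tolist());print([ray(c,u,.012)[:2].round(4).tolist() for u in q])
E
```

```text
[ 38  25 181] [ 85  45 146] [ 33  30 102]
[[123.69999694824219, 141.39999389648438], [155.39999389648438, 137.10000610351562], [167.1999969482422, 224.10000610351562], [135.60000610351562, 228.5]]
[[0.634, 0.4164], [0.6453, 0.3366], [0.4241, 0.2988], [0.4137, 0.3759]]
[[324.1000061035156, 131.5], [353.5, 126.0999984741211], [369.29998779296875, 211.8000030517578], [340.0, 217.1999969482422]]
[[0.6598, -0.0935], [0.6743, -0.1693], [0.4537, -0.1992], [0.4403, -0.126]]
```

View pics/crop0.png

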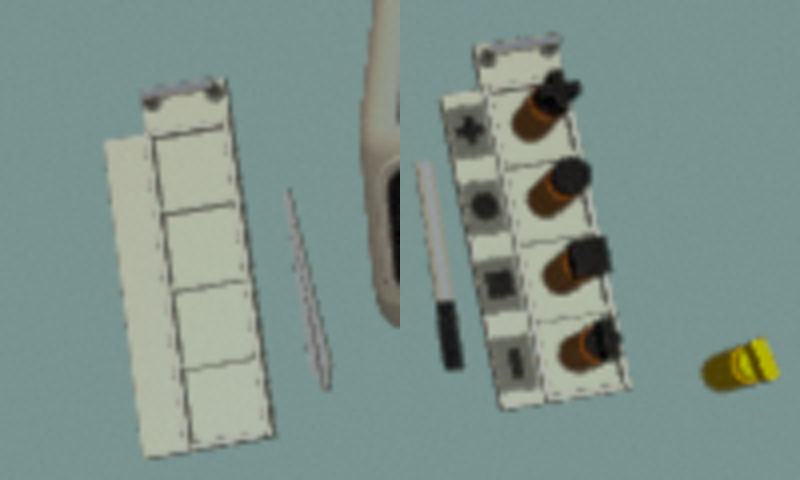

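Empty rack on the left of the crop, full rack on the right. From the handle, the tags and caps read cross, round, square, bar. The tray corners are clear: empty A(147,458), B(272,436), C(106,142); full A(502,410), B(632,388), C(441,97).

Run:
```python
from h import *
c=camera_model("top");s=camera_model("scene")
L=np.array([[-54,-102],[27,-102],[-54,102]])/1000;zs=[.01,.014,.01]
for n,px,ox in(("E",[(147,458),(272,436),(106,142)],100),("F",[(102,410),(232,388),(41,97)],315)):
    W=np.array([ray(c,(ox+u/4,115+v/4),z)[:2] for (u,v),z in zip(px,zs)])
    print(n,"sizes",np.linalg.norm(W[1]-W[0]),np.linalg.norm(W[2]-W[0]))
    lc,wc=L.mean(0),W.mean(0);a,b=L-lc,W-wc
    th=np.arctan2((a[:,0]*b[:,1]-a[:,1]*b[:,0]).sum(),(a*b).sum())
    Rm=np.array([[np.cos(th),-np.sin(th)],[np.sin(th),np.cos(th)]]);o=wc-Rm@lc
    print("yaw",np.degrees(th),"o",o,"res",(b-a@Rm.T).round(4).tolist())
    print([(o+Rm@[0,y]).round(4).tolist() for y in(-.075,-.025,.025,.075)])
def tri(a,b):
    P=[]
    A=np.zeros((3,3));B=np.zeros(3)
    for k,uv in((c,a),(s,b)):
        o=np.array(k['xyz']);d=ray(k,uv,0)-o;d/=np.linalg.norm(d);M=np.eye(3)-np.outer(d,d);A+=M;B+=M@o
    x=np.linalg.solve(A,B);return x.round(3),np.round(proj(c,x)-a,1),np.round(proj(s,x)-b,1)
print("dev backleft",tri((207,8),(118,130)))
print("dev frontleft-bottom ground scene",ray(s,(232,236),0), "top", ray(c,(197,198),0),ray(c,(297,202),0))
print("box base",ray(s,(312,115),0),ray(s,(408,98),0),"box top px z.4",ray(c,(437,150),.4),ray(c,(437,150),.2))
print("bottle cap",tri((432,6),(234,42)))
```

```text
E sizes 0.07808104171937481 0.20273782533345358
yaw -80.32084867518809 o [0.52018255 0.33876769] res [[0.0007, -0.0013], [0.0001, 0.0016], [-0.0008, -0.0003]]
[[0.4463, 0.3262], [0.4955, 0.3346], [0.5448, 0.343], [0.5941, 0.3514]]
F sizes 0.08095160424087498 0.20266206634595602
yaw -80.94003714170844 o [ 0.54866273 -0.16519951] res [[0.0003, 0.0002], [0.0006, 0.0003], [-0.0009, -0.0004]]
[[0.4746, -0.177], [0.524, -0.1691], [0.5734, -0.1613], [0.6227, -0.1534]]
dev backleft (array([0.885, 0.185, 0.172]), array([2.3, 4.4]), array([-3.7, -1.9]))
dev frontleft-bottom ground scene [0.50843241 0.19699829 0.        ] top [0.49042379 0.22913346 0.        ] [ 0.4798546  -0.02207653  0.        ]
box base [ 0.62760893 -0.44421913  0.        ] [ 0.38635068 -0.76602588  0.        ] box top px z.4 [ 0.50589717 -0.18974318  0.4       ] [ 0.55997891 -0.28734735  0.2       ]
bottle cap (array([ 0.831, -0.266,  0.271]), array([0.3, 0.9]), array([-0.5, -0.2]))
```

apply_moves --steps '[{"translation":[0.06,0.14,0.03],"rotation":[0,0,-0.05]},{"translation":[0.12,0.28,0.06],"rotation":[0,0,-0.1]},{"translation":[0.18,0.42,0.1],"rotation":[0,0,-0.15]},{"translation":[0.25,0.56,0.14],"rotation":[0,0,-0.2]},{"translation":[0.31,0.7,0.18],"rotation":[0,0,-0.245]},{"translation":[0.37,0.84,0.2],"rotation":[0,0,-0.245]},{"translation":[0.43,0.98,0.2],"rotation":[0,0,-0.245]},{"translation":[0.44,1,0.2],"rotation":[0,0,-0.245]},{"translation":[0.44,1,0.2],"rotation":[0,0,-0.245]},{"translation":[0.44,1,0.2],"rotation":[0,0,-0.245]}]' --jaw -1

```text
t: 0.93
eef_pos: [0.3005, -0.3974, 0.2517]
ee_rot: [-3.141, 0.0, -2.982]
force: [0.4, 0.3, 0.4]
width: 0.0871
gripper_force: 0.0
```

apply_moves --steps '[{"translation":[0.12,0.12,0],"rotation":[0,0,0]},{"translation":[0.24,0.23,0],"rotation":[0,0,0]},{"translation":[0.36,0.34,0],"rotation":[0,0,0]},{"translation":[0.48,0.46,0],"rotation":[0,0,0]},{"translation":[0.6,0.58,0],"rotation":[0,0,0]},{"translation":[0.72,0.7,0],"rotation":[0,0,0]},{"translation":[0.84,0.8,0],"rotation":[0,0,0]},{"translation":[0.96,0.9,0],"rotation":[0,0,0]},{"translation":[1,0.93,0],"rotation":[0,0,0]},{"translation":[1,0.93,0],"rotation":[0,0,0]}]'

```text
t: 1.77
eef_pos: [0.5525, -0.1645, 0.2497]
ee_rot: [3.141, -0.003, -2.983]
force: [0.9, -0.2, 0.1]
width: 0.0875
gripper_force: 0.0
```

Run:
```python
from h import *
s=get_state();c=camera_model("wrist");f=grab_frame("wrist");cv2.imwrite("pics/w1.png",f)
np.save("w1.npy",c,allow_pickle=True);print(s['eef_pos'],s['ee_rot'],c)
```

```text
[ 0.55248947 -0.16446189  0.24972056] [ 3.14134724e+00 -2.52010511e-03 -2.98301620e+00] {'fx': 272.6396045406826, 'fy': 272.6396045406826, 'cx': 252.56600808450173, 'cy': 190.39270471285332, 'xyz': array([ 0.47872799, -0.17629107,  0.43426203]), 'rotation': array([2.86354936e+00, 3.44324110e-05, 1.72892052e+00])}
```

View pics/w1.png

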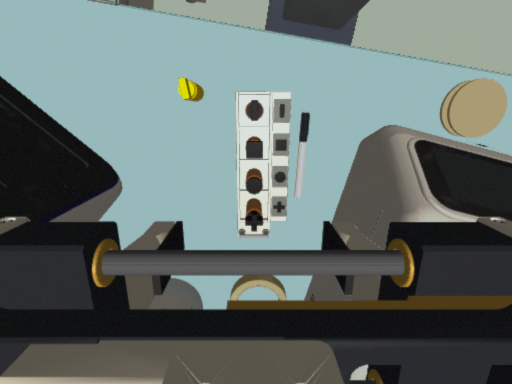

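The wrist view shows the row aligned with the gripper. Caps: bar (254,110), square (255,148), round (254,184), cross (254,221). Tray corner near (236,93); ledge corner near (291,93). Next I measure the caps.

Run:
```python
from h import *
c=np.load("w1.npy",allow_pickle=True).item();f=cv2.imread("pics/w1.png")
hsv=cv2.cvtColor(f,cv2.COLOR_BGR2HSV)
m=((hsv[...,2]<60)).astype('uint8'); 
for n,h,(v0,v1),g in(("bar",.078,(98,124),-75),("square",.074,(134,162),-25),("round",.071,(170,198),25),("cross",.082,(206,233),75)):
    mm=np.zeros_like(m);mm[v0:v1,243:268]=(f[v0:v1,243:268].max(2)<50)
    k,l,st,ce=cv2.connectedComponentsWithStats(mm);i=1+st[1:,4].argmax()
    u=(st[i,0]+st[i,2]/2-.5,st[i,1]+st[i,3]/2-.5)
    print(n,st[i].tolist(),ce[i].round(1),"ctr",ray(c,ce[i],h)[:2].round(4),"box",ray(c,u,h)[:2].round(4))
w=((hsv[...,1]<60)&(hsv[...,2]>150)).astype('uint8');mm=np.zeros_like(w);mm[85:242,230:296]=w[85:242,230:296]
for r in (96,130,165,200,235):print(r,np.flatnonzero(mm[r])[[0,-1]])
for k in(240,262,286):print(k,np.flatnonzero(mm[:,k])[[0,-1]])
for u in((236,130),(236,165),(250,92.5),(286,92.5),(286,221),(291,130)):print(u,ray(c,u,.012)[:2].round(4))
```

```text
bar [257, 104, 2, 13, 18] [257.3 109.2] ctr [ 0.4738 -0.1711] box [ 0.4747 -0.1707]
square [247, 150, 14, 7, 53] [253.7 153.7] ctr [ 0.5302 -0.1666] box [ 0.5293 -0.167 ]
round [247, 177, 15, 16, 186] [253.8 184.7] ctr [ 0.5728 -0.1596] box [ 0.5725 -0.1594]
cross [246, 211, 17, 19, 202] [253.6 219.1] ctr [ 0.6186 -0.1525] box [ 0.6199 -0.1518]
96 [230 295]
130 [230 295]
165 [230 295]
200 [230 295]
235 [230 295]
240 [ 85 241]
262 [ 85 241]
286 [ 85 241]
(236, 130) [ 0.5078 -0.1971]
(236, 165) [ 0.5609 -0.1895]
(250, 92.5) [ 0.4515 -0.1844]
(286, 92.5) [ 0.4432 -0.1325]
(286, 221) [ 0.6413 -0.094 ]
(291, 130) [ 0.4946 -0.1148]
```

apply_moves --steps '[{"translation":[0.14,0.027,0],"rotation":[0,0,0]},{"translation":[0.284,0.054,-0.05],"rotation":[0,0,0]},{"translation":[0.284,0.054,-0.2],"rotation":[0,0,0]},{"translation":[0.284,0.054,-0.35],"rotation":[0,0,0]},{"translation":[0.284,0.054,-0.5],"rotation":[0,0,0]},{"translation":[0.284,0.054,-0.6],"rotation":[0,0,0]},{"translation":[0.284,0.054,-0.7],"rotation":[0,0,0]},{"translation":[0.284,0.054,-0.78],"rotation":[0,0,0]},{"translation":[0.284,0.054,-0.84],"rotation":[0,0,0]},{"translation":[0.284,0.054,-0.84],"rotation":[0,0,0]}]'

```text
t: 2.65
eef_pos: [0.6179, -0.1535, 0.0376]
ee_rot: [3.14, -0.006, -2.987]
force: [0.1, -0.6, 0.1]
width: 0.088
gripper_force: 0.0
```

Run:
```python
from h import *
s=get_state();f=grab_frame("wrist");g=grab_frame("scene")
cv2.imwrite("pics/w2.png",np.hstack([cv2.resize(f[90:340,130:380],(400,400)),cv2.resize(g[90:215,240:365],(400,400))]));print(s['eef_pos'],s['force'])
```

```text
[ 0.61794471 -0.15353974  0.03762794] [ 0.07275828 -0.60492029  0.09042589]
```

View pics/w2.png

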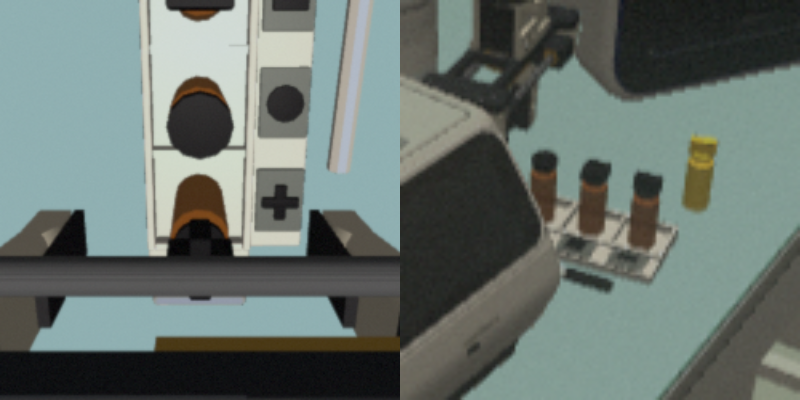

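The vial stands centred between the fingers: pads at columns 83 and 310, vial at 200. Next: down the last 14 mm, then close.

apply_moves --steps '[{"translation":[0.004,0,-0.03],"rotation":[0,0,0]},{"translation":[0.008,0,-0.054],"rotation":[0,0,0]},{"translation":[0.008,0,-0.054],"rotation":[0,0,0]},{"translation":[0.008,0,-0.054],"rotation":[0,0,0]},{"translation":[0.008,0,-0.054],"rotation":[0,0,0]},{"translation":[0.008,0,-0.054],"rotation":[0,0,0]},{"translation":[0.008,0,-0.054],"rotation":[0,0,0]},{"translation":[0.008,0,-0.054],"rotation":[0,0,0]},{"translation":[0.008,0,-0.054],"rotation":[0,0,0]},{"translation":[0.008,0,-0.054],"rotation":[0,0,0]}]'

```text
t: 3.58
eef_pos: [0.6233, -0.1516, 0.0282]
ee_rot: [-3.142, 0.0, -2.984]
force: [-0.1, -0.1, -0.3]
width: 0.088
gripper_force: 0.0
```

apply_moves --steps '[{"translation":[0,0,0],"rotation":[0,0,0]},{"translation":[0,0,0],"rotation":[0,0,0]},{"translation":[0,0,0],"rotation":[0,0,0]},{"translation":[0,0,0],"rotation":[0,0,0]},{"translation":[0,0,0],"rotation":[0,0,0]},{"translation":[0,0,0],"rotation":[0,0,0]},{"translation":[0,0,0],"rotation":[0,0,0]},{"translation":[0,0,0],"rotation":[0,0,0]},{"translation":[0,0,0],"rotation":[0,0,0]},{"translation":[0,0,0],"rotation":[0,0,0]}]' --jaw 1 --newtons 15

```text
t: 4.42
eef_pos: [0.6233, -0.1516, 0.0281]
ee_rot: [3.142, -0.0, -2.984]
force: [0.1, 0.1, -0.4]
width: 0.0266
gripper_force: 0.0
```

apply_moves --steps '[{"translation":[0,0,0],"rotation":[0,0,0]},{"translation":[0,0,0],"rotation":[0,0,0]},{"translation":[0,0,0.02],"rotation":[0,0,0]},{"translation":[0,0,0.06],"rotation":[0,0,0]},{"translation":[0,0,0.13],"rotation":[0,0,0]},{"translation":[0,0,0.23],"rotation":[0,0,0]},{"translation":[0,0,0.35],"rotation":[0,0,0]},{"translation":[0,0,0.47],"rotation":[0,0,0]},{"translation":[0,0,0.57],"rotation":[0,0,0]},{"translation":[0,0,0.63],"rotation":[0,0,0]}]'

```text
t: 5.25
eef_pos: [0.6245, -0.1519, 0.1904]
ee_rot: [-3.14, 0.005, -2.984]
force: [0.4, 0.6, -0.3]
width: 0.0247
gripper_force: 15.0
```

apply_moves --steps '[{"translation":[-0.02,0.02,0.1],"rotation":[0,0,0]},{"translation":[-0.05,0.08,0.22],"rotation":[0,0,0]},{"translation":[-0.09,0.18,0.33],"rotation":[0,0,0]},{"translation":[-0.14,0.3,0.4],"rotation":[0,0,0]},{"translation":[-0.19,0.43,0.4],"rotation":[0,0,0]},{"translation":[-0.24,0.56,0.4],"rotation":[0,0,0]},{"translation":[-0.29,0.69,0.4],"rotation":[0,0,0]},{"translation":[-0.34,0.82,0.4],"rotation":[0,0,0]},{"translation":[-0.37,0.93,0.4],"rotation":[0,0,0]},{"translation":[-0.372,1,0.4],"rotation":[0,0,0]}]'

```text
t: 6.08
eef_pos: [0.5288, 0.1005, 0.2873]
ee_rot: [3.14, 0.002, -2.982]
force: [0.3, -0.9, -0.6]
width: 0.025
gripper_force: 15.0
```

apply_moves --steps '[{"translation":[-0.05,0.12,0],"rotation":[0,0,0]},{"translation":[-0.1,0.25,0],"rotation":[0,0,0]},{"translation":[-0.15,0.38,0],"rotation":[0,0,0]},{"translation":[-0.2,0.51,0],"rotation":[0,0,0]},{"translation":[-0.25,0.64,0],"rotation":[0,0,0]},{"translation":[-0.29,0.76,0],"rotation":[0,0,0]},{"translation":[-0.32,0.86,0],"rotation":[0,0,0]},{"translation":[-0.336,0.912,0],"rotation":[0,0,0]},{"translation":[-0.336,0.912,0],"rotation":[0,0,0]},{"translation":[-0.336,0.912,0],"rotation":[0,0,0]}]'

```text
t: 6.92
eef_pos: [0.446, 0.3266, 0.286]
ee_rot: [-3.142, 0.0, -2.983]
force: [-0.1, 1.3, -0.6]
width: 0.0249
gripper_force: 15.0
```

Run:
```python
from h import *
s=get_state();f=grab_frame("scene");g=grab_frame("top")
cv2.imwrite("pics/s3.png",np.hstack([cv2.resize(f[90:340,60:310],(400,400)),cv2.resize(g[100:250,90:240],(400,400))]));print(s['eef_pos'],s['force'])
```

```text
[0.44598161 0.3265673  0.28598695] [-0.09265191  1.29436744 -0.58697332]
```

View pics/s3.png

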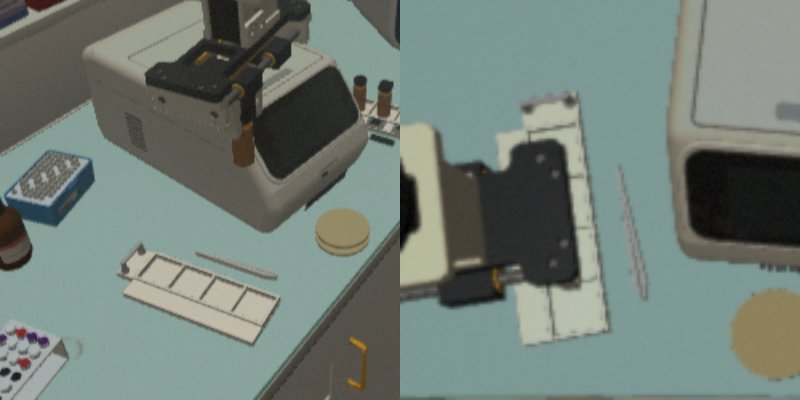

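Vial held upright above pocket 1, with the device well clear to the right. Lowering.

apply_moves --steps '[{"translation":[0,0,-0.06],"rotation":[0,0,0]},{"translation":[0,0,-0.16],"rotation":[0,0,0]},{"translation":[0,0,-0.28],"rotation":[0,0,0]},{"translation":[0,0,-0.4],"rotation":[0,0,0]},{"translation":[0,0,-0.52],"rotation":[0,0,0]},{"translation":[0,0,-0.64],"rotation":[0,0,0]},{"translation":[0,0,-0.74],"rotation":[0,0,0]},{"translation":[0,0,-0.82],"rotation":[0,0,0]},{"translation":[0,0,-0.86],"rotation":[0,0,0]},{"translation":[0,0,-0.88],"rotation":[0,0,0]}]'

```text
t: 7.85
eef_pos: [0.4463, 0.3249, 0.0644]
ee_rot: [-3.14, -0.002, -2.985]
force: [0.5, 0.1, -0.4]
width: 0.0246
gripper_force: 15.0
```

apply_moves --steps '[{"translation":[0,0,-0.03],"rotation":[0,0,0]},{"translation":[0,0,-0.06],"rotation":[0,0,0]},{"translation":[0,0,-0.09],"rotation":[0,0,0]},{"translation":[0,0,-0.115],"rotation":[0,0,0]},{"translation":[0,0,-0.13],"rotation":[0,0,0]},{"translation":[0,0,-0.138],"rotation":[0,0,0]},{"translation":[0,0,-0.144],"rotation":[0,0,0]},{"translation":[0,0,-0.148],"rotation":[0,0,0]},{"translation":[0,0,-0.148],"rotation":[0,0,0]},{"translation":[0,0,-0.148],"rotation":[0,0,0]}]'

```text
t: 8.68
eef_pos: [0.4464, 0.3265, 0.0288]
ee_rot: [3.141, 0.0, -2.984]
force: [-0.5, -0.4, 0.3]
width: 0.025
gripper_force: 15.0
```

apply_moves --steps '[{"translation":[0,0,0],"rotation":[0,0,0]},{"translation":[0,0,0],"rotation":[0,0,0]},{"translation":[0,0,0],"rotation":[0,0,0]},{"translation":[0,0,0],"rotation":[0,0,0]},{"translation":[0,0,0],"rotation":[0,0,0]},{"translation":[0,0,0],"rotation":[0,0,0]},{"translation":[0,0,0.04],"rotation":[0,0,0]},{"translation":[0,0,0.12],"rotation":[0,0,0]},{"translation":[0,0,0.25],"rotation":[0,0,0]},{"translation":[0,0,0.38],"rotation":[0,0,0]}]' --jaw -0.3

```text
t: 9.52
eef_pos: [0.4458, 0.3257, 0.1247]
ee_rot: [-3.14, -0.001, -2.984]
force: [1.3, 1.2, 0.4]
width: 0.0568
gripper_force: 0.0
```

apply_moves --steps '[{"translation":[0,0,0.15],"rotation":[0,0,0]},{"translation":[0,0,0.3],"rotation":[0,0,0]},{"translation":[0.01,-0.04,0.45],"rotation":[0,0,0]},{"translation":[0.04,-0.12,0.57],"rotation":[0,0,0]},{"translation":[0.08,-0.24,0.648],"rotation":[0,0,0]},{"translation":[0.13,-0.39,0.648],"rotation":[0,0,0]},{"translation":[0.18,-0.54,0.648],"rotation":[0,0,0]},{"translation":[0.23,-0.69,0.648],"rotation":[0,0,0]},{"translation":[0.28,-0.84,0.648],"rotation":[0,0,0]},{"translation":[0.32,-0.99,0.648],"rotation":[0,0,0]}]'

```text
t: 10.35
eef_pos: [0.5264, 0.077, 0.2867]
ee_rot: [3.141, 0.001, -2.984]
force: [1.2, 0.2, -0.2]
width: 0.057
gripper_force: 0.0
```

Run:
```python
from h import *
s=get_state();f=grab_frame("scene");g=grab_frame("top")
cv2.imwrite("pics/s4.png",np.hstack([cv2.resize(f[210:335,120:245],(400,400)),cv2.resize(g[120:240,110:230],(400,400))]));print(s['eef_pos'],s['force'])
```

```text
[0.52642969 0.07696179 0.28668303] [ 1.23805899  0.18338855 -0.18883151]
```

View pics/s4.png

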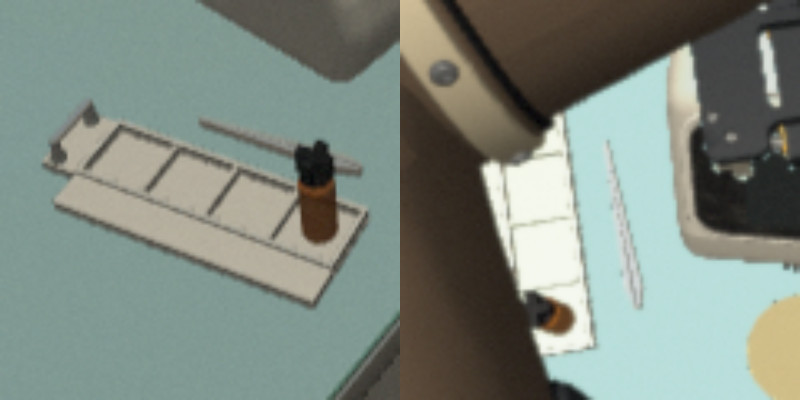

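The cross vial stands upright, central in the pocket farthest from the handle (left crop, at (320,215)). Next is the round vial.

apply_moves --steps '[{"translation":[0.03,-0.15,0],"rotation":[0,0,0]},{"translation":[0.06,-0.3,0],"rotation":[0,0,0]},{"translation":[0.09,-0.45,0],"rotation":[0,0,0]},{"translation":[0.12,-0.6,0],"rotation":[0,0,0]},{"translation":[0.15,-0.74,0],"rotation":[0,0,0]},{"translation":[0.17,-0.86,0],"rotation":[0,0,0]},{"translation":[0.188,-0.954,-0.05],"rotation":[0,0,0]},{"translation":[0.188,-0.954,-0.18],"rotation":[0,0,0]},{"translation":[0.188,-0.954,-0.32],"rotation":[0,0,0]},{"translation":[0.188,-0.954,-0.44],"rotation":[0,0,0]}]'

```text
t: 11.28
eef_pos: [0.5727, -0.1599, 0.1745]
ee_rot: [3.141, 0.0, -2.985]
force: [-0.1, 0.8, -0.5]
width: 0.0572
gripper_force: 0.0
```

apply_moves --steps '[{"translation":[0,0,-0.1],"rotation":[0,0,0]},{"translation":[0,0,-0.2],"rotation":[0,0,0]},{"translation":[0,0,-0.3],"rotation":[0,0,0]},{"translation":[0,0,-0.4],"rotation":[0,0,0]},{"translation":[0,0,-0.48],"rotation":[0,0,0]},{"translation":[0,0,-0.55],"rotation":[0,0,0]},{"translation":[0,0,-0.59],"rotation":[0,0,0]},{"translation":[0,0,-0.604],"rotation":[0,0,0]},{"translation":[0,0,-0.604],"rotation":[0,0,0]},{"translation":[0,0,-0.604],"rotation":[0,0,0]}]'

```text
t: 12.12
eef_pos: [0.574, -0.1595, 0.0256]
ee_rot: [-3.141, 0.001, -2.984]
force: [0.4, -0.2, 0.1]
width: 0.0568
gripper_force: 0.0
```

apply_moves --steps '[{"translation":[0,0,0],"rotation":[0,0,0]},{"translation":[0,0,0],"rotation":[0,0,0]},{"translation":[0,0,0],"rotation":[0,0,0]},{"translation":[0,0,0],"rotation":[0,0,0]},{"translation":[0,0,0],"rotation":[0,0,0]},{"translation":[0,0,0],"rotation":[0,0,0]},{"translation":[0,0,0],"rotation":[0,0,0]},{"translation":[0,0,0],"rotation":[0,0,0]},{"translation":[0,0,0],"rotation":[0,0,0]},{"translation":[0,0,0],"rotation":[0,0,0]}]' --jaw 1 --newtons 15

```text
t: 12.95
eef_pos: [0.5734, -0.1596, 0.0248]
ee_rot: [-3.142, 0.0, -2.984]
force: [-0.2, 1.5, 3.0]
width: 0.0237
gripper_force: 15.0
```

apply_moves --steps '[{"translation":[0,0,0.01],"rotation":[0,0,0]},{"translation":[0,0,0.03],"rotation":[0,0,0]},{"translation":[0,0,0.07],"rotation":[0,0,0]},{"translation":[0,0,0.14],"rotation":[0,0,0]},{"translation":[0,0,0.23],"rotation":[0,0,0]},{"translation":[0,0,0.34],"rotation":[0,0,0]},{"translation":[0,0,0.46],"rotation":[0,0,0]},{"translation":[0,0,0.58],"rotation":[0,0,0]},{"translation":[0,0,0.68],"rotation":[0,0,0]},{"translation":[0,0,0.76],"rotation":[0,0,0]}]'

```text
t: 13.78
eef_pos: [0.5737, -0.1598, 0.2182]
ee_rot: [-3.141, 0.003, -2.984]
force: [0.7, 0.0, -0.1]
width: 0.0237
gripper_force: 15.0
```

Run:
```python
from h import *
s=get_state();f=grab_frame("wrist");g=grab_frame("scene")
cv2.imwrite("pics/w5.png",np.hstack([cv2.resize(f[90:340,130:380],(400,400)),cv2.resize(g[30:210,215:395],(400,400))]));print(s['eef_pos'],s['force'])
```

```text
[ 0.57367902 -0.15982248  0.21820842] [ 0.74568966  0.04381322 -0.1458793 ]
```

View pics/w5.png

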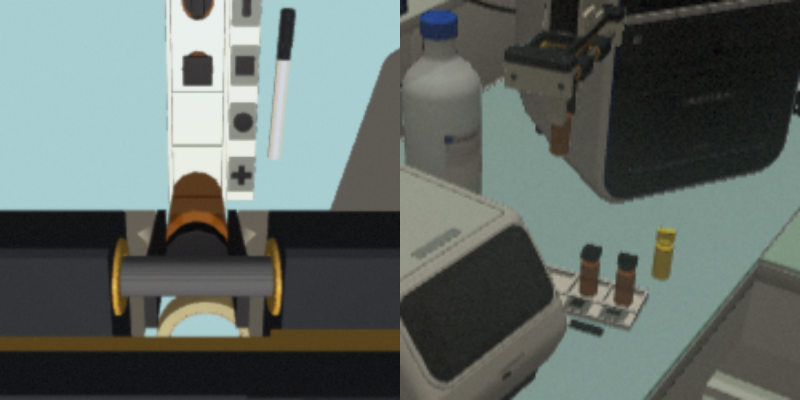

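Round vial held upright, square and bar undisturbed.

apply_moves --steps '[{"translation":[-0.01,0.02,0.08],"rotation":[0,0,0]},{"translation":[-0.02,0.08,0.18],"rotation":[0,0,0]},{"translation":[-0.04,0.18,0.26],"rotation":[0,0,0]},{"translation":[-0.06,0.3,0.284],"rotation":[0,0,0]},{"translation":[-0.08,0.43,0.284],"rotation":[0,0,0]},{"translation":[-0.1,0.56,0.284],"rotation":[0,0,0]},{"translation":[-0.12,0.69,0.284],"rotation":[0,0,0]},{"translation":[-0.14,0.82,0.284],"rotation":[0,0,0]},{"translation":[-0.15,0.93,0.284],"rotation":[0,0,0]},{"translation":[-0.16,1,0.284],"rotation":[0,0,0]}]'

```text
t: 14.72
eef_pos: [0.5325, 0.0926, 0.2857]
ee_rot: [3.141, -0.0, -2.983]
force: [-0.5, 0.2, -1.9]
width: 0.0237
gripper_force: 15.0
```

apply_moves --steps '[{"translation":[-0.02,0.12,0],"rotation":[0,0,0]},{"translation":[-0.04,0.25,0],"rotation":[0,0,0]},{"translation":[-0.06,0.38,0],"rotation":[0,0,0]},{"translation":[-0.08,0.51,0],"rotation":[0,0,0]},{"translation":[-0.1,0.64,0],"rotation":[0,0,0]},{"translation":[-0.12,0.76,0],"rotation":[0,0,0]},{"translation":[-0.14,0.87,0],"rotation":[0,0,0]},{"translation":[-0.15,0.95,0],"rotation":[0,0,0]},{"translation":[-0.15,0.98,0],"rotation":[0,0,0]},{"translation":[-0.15,0.98,-0.04],"rotation":[0,0,0]}]'

```text
t: 15.55
eef_pos: [0.4961, 0.3373, 0.2766]
ee_rot: [3.141, 0.002, -2.982]
force: [0.3, -1.2, 0.4]
width: 0.024
gripper_force: 15.0
```

apply_moves --steps '[{"translation":[0,0,-0.06],"rotation":[0,0,0]},{"translation":[0,0,-0.16],"rotation":[0,0,0]},{"translation":[0,0,-0.28],"rotation":[0,0,0]},{"translation":[0,0,-0.4],"rotation":[0,0,0]},{"translation":[0,0,-0.52],"rotation":[0,0,0]},{"translation":[0,0,-0.64],"rotation":[0,0,0]},{"translation":[0,0,-0.74],"rotation":[0,0,0]},{"translation":[0,0,-0.82],"rotation":[0,0,0]},{"translation":[0,0,-0.86],"rotation":[0,0,0]},{"translation":[0,0,-0.88],"rotation":[0,0,0]}]'

```text
t: 16.38
eef_pos: [0.4952, 0.3334, 0.0537]
ee_rot: [-3.14, -0.002, -2.985]
force: [-1.1, -0.5, -0.3]
width: 0.0234
gripper_force: 15.0
```

apply_moves --steps '[{"translation":[0,0,-0.03],"rotation":[0,0,0]},{"translation":[0,0,-0.06],"rotation":[0,0,0]},{"translation":[0,0,-0.085],"rotation":[0,0,0]},{"translation":[0,0,-0.1],"rotation":[0,0,0]},{"translation":[0,0,-0.11],"rotation":[0,0,0]},{"translation":[0,0,-0.116],"rotation":[0,0,0]},{"translation":[0,0,-0.12],"rotation":[0,0,0]},{"translation":[0,0,-0.12],"rotation":[0,0,0]},{"translation":[0,0,-0.12],"rotation":[0,0,0]},{"translation":[0,0,-0.12],"rotation":[0,0,0]}]'

```text
t: 17.22
eef_pos: [0.4959, 0.3356, 0.0258]
ee_rot: [3.141, 0.0, -2.984]
force: [-0.2, -0.2, -1.1]
width: 0.0236
gripper_force: 15.0
```

apply_moves --steps '[{"translation":[0,0,0],"rotation":[0,0,0]},{"translation":[0,0,0],"rotation":[0,0,0]},{"translation":[0,0,0],"rotation":[0,0,0]},{"translation":[0,0,0],"rotation":[0,0,0]},{"translation":[0,0,0],"rotation":[0,0,0]},{"translation":[0,0,0],"rotation":[0,0,0]},{"translation":[0,0,0.04],"rotation":[0,0,0]},{"translation":[0,0,0.12],"rotation":[0,0,0]},{"translation":[0,0,0.25],"rotation":[0,0,0]},{"translation":[0,0,0.4],"rotation":[0,0,0]}]' --jaw -0.3

```text
t: 18.05
eef_pos: [0.4948, 0.3343, 0.1257]
ee_rot: [-3.139, -0.003, -2.984]
force: [0.5, 0.8, -0.1]
width: 0.057
gripper_force: 0.0
```

apply_moves --steps '[{"translation":[0,0,0.15],"rotation":[0,0,0]},{"translation":[0,0,0.3],"rotation":[0,0,0]},{"translation":[0,-0.04,0.45],"rotation":[0,0,0]},{"translation":[0.01,-0.12,0.57],"rotation":[0,0,0]},{"translation":[0.02,-0.24,0.64],"rotation":[0,0,0]},{"translation":[0.03,-0.39,0.64],"rotation":[0,0,0]},{"translation":[0.04,-0.54,0.64],"rotation":[0,0,0]},{"translation":[0.05,-0.69,0.64],"rotation":[0,0,0]},{"translation":[0.056,-0.84,0.64],"rotation":[0,0,0]},{"translation":[0.056,-0.99,0.64],"rotation":[0,0,0]}]'

```text
t: 18.88
eef_pos: [0.5094, 0.0861, 0.2866]
ee_rot: [3.141, 0.001, -2.984]
force: [1.4, -0.7, -0.4]
width: 0.0567
gripper_force: 0.0
```

Run:
```python
from h import *
s=get_state();f=grab_frame("scene");g=grab_frame("top")
cv2.imwrite("pics/s6.png",np.hstack([cv2.resize(f[210:335,120:245],(400,400)),cv2.resize(g[120:240,300:420],(400,400))]));print(s['eef_pos'],s['force'])
```

```text
[0.50939289 0.08609062 0.28662333] [ 1.40049979 -0.70121264 -0.35123859]
```

View pics/s6.png

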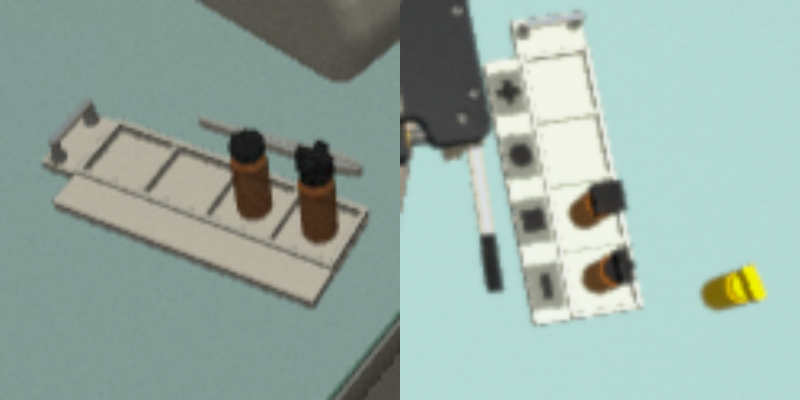

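Cross and round vials stand upright in pockets 1 and 2 (left crop, (318,210) and (252,185)). Square and bar are untouched.

apply_moves --steps '[{"translation":[0.01,-0.15,0],"rotation":[0,0,0]},{"translation":[0.02,-0.3,0],"rotation":[0,0,0]},{"translation":[0.03,-0.45,0],"rotation":[0,0,0]},{"translation":[0.04,-0.6,0],"rotation":[0,0,0]},{"translation":[0.05,-0.75,0],"rotation":[0,0,0]},{"translation":[0.058,-0.88,0],"rotation":[0,0,0]},{"translation":[0.058,-0.98,-0.05],"rotation":[0,0,0]},{"translation":[0.058,-1,-0.18],"rotation":[0,0,0]},{"translation":[0.058,-1,-0.32],"rotation":[0,0,0]},{"translation":[0.058,-1,-0.44],"rotation":[0,0,0]}]'

```text
t: 19.82
eef_pos: [0.5238, -0.1627, 0.1746]
ee_rot: [3.141, 0.001, -2.986]
force: [-0.2, -0.3, -0.3]
width: 0.0571
gripper_force: 0.0
```

apply_moves --steps '[{"translation":[0,-0.01,-0.1],"rotation":[0,0,0]},{"translation":[0,-0.022,-0.2],"rotation":[0,0,0]},{"translation":[0,-0.022,-0.3],"rotation":[0,0,0]},{"translation":[0,-0.022,-0.4],"rotation":[0,0,0]},{"translation":[0,-0.022,-0.48],"rotation":[0,0,0]},{"translation":[0,-0.022,-0.55],"rotation":[0,0,0]},{"translation":[0,-0.022,-0.59],"rotation":[0,0,0]},{"translation":[0,-0.022,-0.604],"rotation":[0,0,0]},{"translation":[0,-0.022,-0.604],"rotation":[0,0,0]},{"translation":[0,-0.022,-0.604],"rotation":[0,0,0]}]'

```text
t: 20.65
eef_pos: [0.5251, -0.1676, 0.0255]
ee_rot: [-3.141, 0.001, -2.984]
force: [0.2, 0.6, 0.6]
width: 0.057
gripper_force: 0.0
```

apply_moves --steps '[{"translation":[0,0,0],"rotation":[0,0,0]},{"translation":[0,0,0],"rotation":[0,0,0]},{"translation":[0,0,0],"rotation":[0,0,0]},{"translation":[0,0,0],"rotation":[0,0,0]},{"translation":[0,0,0],"rotation":[0,0,0]},{"translation":[0,0,0],"rotation":[0,0,0]},{"translation":[0,0,0],"rotation":[0,0,0]},{"translation":[0,0,0],"rotation":[0,0,0]},{"translation":[0,0,0],"rotation":[0,0,0]},{"translation":[0,0,0],"rotation":[0,0,0]}]' --jaw 1 --newtons 15

```text
t: 21.48
eef_pos: [0.5245, -0.1676, 0.0247]
ee_rot: [-3.141, 0.0, -2.984]
force: [0.0, 1.1, 2.8]
width: 0.0234
gripper_force: 15.0
```

Gripped. Lift, cross over, and approach pocket 3.

apply_moves --steps '[{"translation":[0,0,0.01],"rotation":[0,0,0]},{"translation":[0,0,0.03],"rotation":[0,0,0]},{"translation":[0,0,0.07],"rotation":[0,0,0]},{"translation":[0,0,0.14],"rotation":[0,0,0]},{"translation":[0,0,0.23],"rotation":[0,0,0]},{"translation":[0,0,0.34],"rotation":[0,0,0]},{"translation":[0,0,0.46],"rotation":[0,0,0]},{"translation":[0,0,0.58],"rotation":[0,0,0]},{"translation":[0,0,0.68],"rotation":[0,0,0]},{"translation":[0,0,0.76],"rotation":[0,0,0]}]'

```text
t: 22.32
eef_pos: [0.5246, -0.1678, 0.2181]
ee_rot: [-3.141, 0.003, -2.984]
force: [0.4, -0.3, 0.4]
width: 0.023
gripper_force: 15.0
```

apply_moves --steps '[{"translation":[0,0.02,0.08],"rotation":[0,0,0]},{"translation":[0.01,0.08,0.18],"rotation":[0,0,0]},{"translation":[0.01,0.18,0.26],"rotation":[0,0,0]},{"translation":[0.02,0.3,0.284],"rotation":[0,0,0]},{"translation":[0.02,0.43,0.284],"rotation":[0,0,0]},{"translation":[0.03,0.56,0.284],"rotation":[0,0,0]},{"translation":[0.03,0.69,0.284],"rotation":[0,0,0]},{"translation":[0.04,0.82,0.284],"rotation":[0,0,0]},{"translation":[0.04,0.93,0.284],"rotation":[0,0,0]},{"translation":[0.04,1,0.284],"rotation":[0,0,0]}]'

```text
t: 23.15
eef_pos: [0.5339, 0.0846, 0.2864]
ee_rot: [3.141, 0.001, -2.983]
force: [0.3, -0.6, -1.0]
width: 0.0236
gripper_force: 15.0
```

apply_moves --steps '[{"translation":[0.01,0.12,0],"rotation":[0,0,0]},{"translation":[0.01,0.25,0],"rotation":[0,0,0]},{"translation":[0.02,0.38,0],"rotation":[0,0,0]},{"translation":[0.02,0.51,0],"rotation":[0,0,0]},{"translation":[0.03,0.64,0],"rotation":[0,0,0]},{"translation":[0.03,0.77,0],"rotation":[0,0,0]},{"translation":[0.04,0.88,0],"rotation":[0,0,0]},{"translation":[0.044,0.96,0],"rotation":[0,0,0]},{"translation":[0.044,1,0],"rotation":[0,0,0]},{"translation":[0.044,1,-0.04],"rotation":[0,0,0]}]'

```text
t: 23.98
eef_pos: [0.5459, 0.3344, 0.2771]
ee_rot: [3.141, 0.002, -2.982]
force: [0.8, -0.3, -0.4]
width: 0.0234
gripper_force: 15.0
```

apply_moves --steps '[{"translation":[0,0.02,-0.06],"rotation":[0,0,0]},{"translation":[0,0.044,-0.16],"rotation":[0,0,0]},{"translation":[0,0.044,-0.28],"rotation":[0,0,0]},{"translation":[0,0.044,-0.4],"rotation":[0,0,0]},{"translation":[0,0.044,-0.52],"rotation":[0,0,0]},{"translation":[0,0.044,-0.64],"rotation":[0,0,0]},{"translation":[0,0.044,-0.74],"rotation":[0,0,0]},{"translation":[0,0.044,-0.82],"rotation":[0,0,0]},{"translation":[0,0.044,-0.86],"rotation":[0,0,0]},{"translation":[0,0.044,-0.88],"rotation":[0,0,0]}]'

```text
t: 24.82
eef_pos: [0.5446, 0.3415, 0.054]
ee_rot: [-3.14, -0.002, -2.985]
force: [-1.1, -1.3, 0.2]
width: 0.0234
gripper_force: 15.0
```

apply_moves --steps '[{"translation":[0,0,-0.03],"rotation":[0,0,0]},{"translation":[0,0,-0.06],"rotation":[0,0,0]},{"translation":[0,0,-0.085],"rotation":[0,0,0]},{"translation":[0,0,-0.1],"rotation":[0,0,0]},{"translation":[0,0,-0.11],"rotation":[0,0,0]},{"translation":[0,0,-0.116],"rotation":[0,0,0]},{"translation":[0,0,-0.12],"rotation":[0,0,0]},{"translation":[0,0,-0.12],"rotation":[0,0,0]},{"translation":[0,0,-0.12],"rotation":[0,0,0]},{"translation":[0,0,-0.12],"rotation":[0,0,0]}]'

```text
t: 25.65
eef_pos: [0.5454, 0.3436, 0.0259]
ee_rot: [3.141, 0.0, -2.984]
force: [0.3, 0.4, 0.3]
width: 0.0232
gripper_force: 15.0
```

apply_moves --steps '[{"translation":[0,0,0],"rotation":[0,0,0]},{"translation":[0,0,0],"rotation":[0,0,0]},{"translation":[0,0,0],"rotation":[0,0,0]},{"translation":[0,0,0],"rotation":[0,0,0]},{"translation":[0,0,0],"rotation":[0,0,0]},{"translation":[0,0,0],"rotation":[0,0,0]},{"translation":[0,0,0.04],"rotation":[0,0,0]},{"translation":[0,0,0.12],"rotation":[0,0,0]},{"translation":[0,0,0.25],"rotation":[0,0,0]},{"translation":[0,0,0.4],"rotation":[0,0,0]}]' --jaw -0.3

```text
t: 26.48
eef_pos: [0.5443, 0.3424, 0.1256]
ee_rot: [-3.139, -0.003, -2.984]
force: [-0.1, 0.0, 0.5]
width: 0.057
gripper_force: 0.0
```

apply_moves --steps '[{"translation":[0,0,0.15],"rotation":[0,0,0]},{"translation":[0,0,0.3],"rotation":[0,0,0]},{"translation":[0,-0.04,0.45],"rotation":[0,0,0]},{"translation":[-0.02,-0.12,0.57],"rotation":[0,0,0]},{"translation":[-0.04,-0.25,0.64],"rotation":[0,0,0]},{"translation":[-0.06,-0.4,0.64],"rotation":[0,0,0]},{"translation":[-0.08,-0.55,0.64],"rotation":[0,0,0]},{"translation":[-0.1,-0.7,0.64],"rotation":[0,0,0]},{"translation":[-0.12,-0.85,0.64],"rotation":[0,0,0]},{"translation":[-0.14,-1,0.64],"rotation":[0,0,0]}]'

```text
t: 27.32
eef_pos: [0.5095, 0.0916, 0.2867]
ee_rot: [3.141, 0.001, -2.984]
force: [0.5, 0.1, 0.3]
width: 0.0567
gripper_force: 0.0
```

apply_moves --steps '[{"translation":[-0.02,-0.15,0],"rotation":[0,0,0]},{"translation":[-0.04,-0.3,0],"rotation":[0,0,0]},{"translation":[-0.06,-0.45,0],"rotation":[0,0,0]},{"translation":[-0.08,-0.6,0],"rotation":[0,0,0]},{"translation":[-0.1,-0.75,0],"rotation":[0,0,0]},{"translation":[-0.12,-0.88,0],"rotation":[0,0,0]},{"translation":[-0.14,-0.98,-0.05],"rotation":[0,0,0]},{"translation":[-0.142,-1,-0.18],"rotation":[0,0,0]},{"translation":[-0.142,-1,-0.32],"rotation":[0,0,0]},{"translation":[-0.142,-1,-0.4],"rotation":[0,0,0]}]'

```text
t: 28.15
eef_pos: [0.4729, -0.1572, 0.1833]
ee_rot: [3.14, -0.002, -2.986]
force: [-0.9, 1.0, -1.0]
width: 0.0569
gripper_force: 0.0
```

Run:
```python
from h import *
s=get_state();f=grab_frame("scene");g=grab_frame("wrist")
cv2.imwrite("pics/s7.png",np.hstack([cv2.resize(f[210:335,120:245],(400,400)),cv2.resize(g[90:340,130:380],(400,400))]));print(s['eef_pos'],s['force'])
```

```text
[ 0.47288285 -0.15723554  0.18334074] [-0.92334666  0.98375681 -1.00249006]
```

View pics/s7.png

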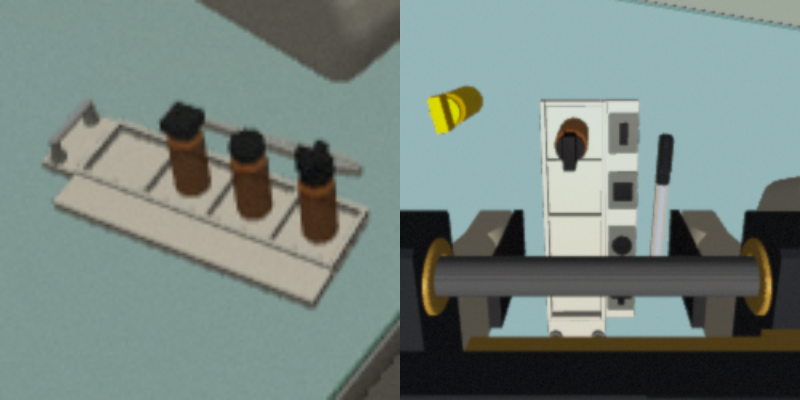

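Square, round and cross vials stand upright in pockets 3, 2 and 1. The bar vial is about 18 mm towards -y of the fingers, as planned.

apply_moves --steps '[{"translation":[0,-0.04,-0.05],"rotation":[0,0,0]},{"translation":[0,-0.074,-0.14],"rotation":[0,0,0]},{"translation":[0,-0.074,-0.25],"rotation":[0,0,0]},{"translation":[0,-0.074,-0.36],"rotation":[0,0,0]},{"translation":[0,-0.074,-0.46],"rotation":[0,0,0]},{"translation":[0,-0.074,-0.55],"rotation":[0,0,0]},{"translation":[0,-0.074,-0.61],"rotation":[0,0,0]},{"translation":[0,-0.074,-0.644],"rotation":[0,0,0]},{"translation":[0,-0.074,-0.644],"rotation":[0,0,0]},{"translation":[0,-0.074,-0.644],"rotation":[0,0,0]}]'

```text
t: 29.08
eef_pos: [0.476, -0.1751, 0.0258]
ee_rot: [-3.141, 0.001, -2.983]
force: [-0.4, -0.1, 0.7]
width: 0.0569
gripper_force: 0.0
```

apply_moves --steps '[{"translation":[0,0,0],"rotation":[0,0,0]},{"translation":[0,0,0],"rotation":[0,0,0]},{"translation":[0,0,0],"rotation":[0,0,0]},{"translation":[0,0,0],"rotation":[0,0,0]},{"translation":[0,0,0],"rotation":[0,0,0]},{"translation":[0,0,0],"rotation":[0,0,0]},{"translation":[0,0,0],"rotation":[0,0,0]},{"translation":[0,0,0],"rotation":[0,0,0]},{"translation":[0,0,0],"rotation":[0,0,0]},{"translation":[0,0,0],"rotation":[0,0,0]}]' --jaw 1 --newtons 15

```text
t: 29.92
eef_pos: [0.4751, -0.1751, 0.0248]
ee_rot: [-3.141, 0.0, -2.984]
force: [0.8, 0.9, 5.1]
width: 0.0233
gripper_force: 15.0
```

apply_moves --steps '[{"translation":[0,0,0.01],"rotation":[0,0,0]},{"translation":[0,0,0.03],"rotation":[0,0,0]},{"translation":[0,0,0.07],"rotation":[0,0,0]},{"translation":[0,0,0.14],"rotation":[0,0,0]},{"translation":[0,0,0.23],"rotation":[0,0,0]},{"translation":[0,0,0.34],"rotation":[0,0,0]},{"translation":[0,0,0.46],"rotation":[0,0,0]},{"translation":[0,0,0.58],"rotation":[0,0,0]},{"translation":[0,0,0.68],"rotation":[0,0,0]},{"translation":[0,0,0.76],"rotation":[0,0,0]}]'

```text
t: 30.75
eef_pos: [0.475, -0.1753, 0.2179]
ee_rot: [-3.141, 0.003, -2.984]
force: [1.1, -0.6, -0.2]
width: 0.0233
gripper_force: 15.0
```

apply_moves --steps '[{"translation":[0,0.02,0.08],"rotation":[0,0,0]},{"translation":[0.02,0.08,0.18],"rotation":[0,0,0]},{"translation":[0.04,0.18,0.26],"rotation":[0,0,0]},{"translation":[0.07,0.3,0.284],"rotation":[0,0,0]},{"translation":[0.1,0.43,0.284],"rotation":[0,0,0]},{"translation":[0.13,0.56,0.284],"rotation":[0,0,0]},{"translation":[0.16,0.69,0.284],"rotation":[0,0,0]},{"translation":[0.2,0.82,0.284],"rotation":[0,0,0]},{"translation":[0.22,0.93,0.284],"rotation":[0,0,0]},{"translation":[0.24,1,0.284],"rotation":[0,0,0]}]'

```text
t: 31.58
eef_pos: [0.5346, 0.0772, 0.2862]
ee_rot: [3.141, 0.0, -2.983]
force: [0.3, -1.6, -1.1]
width: 0.0233
gripper_force: 15.0
```

apply_moves --steps '[{"translation":[0.03,0.12,0],"rotation":[0,0,0]},{"translation":[0.06,0.25,0],"rotation":[0,0,0]},{"translation":[0.09,0.38,0],"rotation":[0,0,0]},{"translation":[0.12,0.51,0],"rotation":[0,0,0]},{"translation":[0.15,0.64,0],"rotation":[0,0,0]},{"translation":[0.18,0.77,0],"rotation":[0,0,0]},{"translation":[0.21,0.88,0],"rotation":[0,0,0]},{"translation":[0.23,0.96,0],"rotation":[0,0,0]},{"translation":[0.24,1,0],"rotation":[0,0,0]},{"translation":[0.24,1,-0.04],"rotation":[0,0,0]}]'

```text
t: 32.42
eef_pos: [0.5955, 0.327, 0.2768]
ee_rot: [3.141, 0.002, -2.982]
force: [0.5, -0.4, -0.5]
width: 0.0234
gripper_force: 15.0
```

apply_moves --steps '[{"translation":[0,0.05,-0.04],"rotation":[0,0,0]},{"translation":[0,0.1,-0.14],"rotation":[0,0,0]},{"translation":[0,0.108,-0.27],"rotation":[0,0,0]},{"translation":[0,0.108,-0.4],"rotation":[0,0,0]},{"translation":[0,0.108,-0.52],"rotation":[0,0,0]},{"translation":[0,0.108,-0.64],"rotation":[0,0,0]},{"translation":[0,0.108,-0.74],"rotation":[0,0,0]},{"translation":[0,0.108,-0.82],"rotation":[0,0,0]},{"translation":[0,0.108,-0.86],"rotation":[0,0,0]},{"translation":[0,0.108,-0.88],"rotation":[0,0,0]}]'

```text
t: 33.25
eef_pos: [0.5938, 0.3504, 0.0538]
ee_rot: [-3.14, -0.002, -2.985]
force: [-0.4, 0.0, -0.1]
width: 0.0235
gripper_force: 15.0
```

apply_moves --steps '[{"translation":[0,0,-0.03],"rotation":[0,0,0]},{"translation":[0,0,-0.06],"rotation":[0,0,0]},{"translation":[0,0,-0.085],"rotation":[0,0,0]},{"translation":[0,0,-0.1],"rotation":[0,0,0]},{"translation":[0,0,-0.11],"rotation":[0,0,0]},{"translation":[0,0,-0.116],"rotation":[0,0,0]},{"translation":[0,0,-0.12],"rotation":[0,0,0]},{"translation":[0,0,-0.12],"rotation":[0,0,0]},{"translation":[0,0,-0.12],"rotation":[0,0,0]},{"translation":[0,0,-0.12],"rotation":[0,0,0]}]'

```text
t: 34.08
eef_pos: [0.5949, 0.3521, 0.0259]
ee_rot: [3.141, 0.0, -2.984]
force: [0.3, -0.2, -0.7]
width: 0.023
gripper_force: 15.0
```

apply_moves --steps '[{"translation":[0,0,0],"rotation":[0,0,0]},{"translation":[0,0,0],"rotation":[0,0,0]},{"translation":[0,0,0],"rotation":[0,0,0]},{"translation":[0,0,0],"rotation":[0,0,0]},{"translation":[0,0,0],"rotation":[0,0,0]},{"translation":[0,0,0],"rotation":[0,0,0]},{"translation":[0,0,0.04],"rotation":[0,0,0]},{"translation":[0,0,0.12],"rotation":[0,0,0]},{"translation":[0,0,0.25],"rotation":[0,0,0]},{"translation":[0,0,0.4],"rotation":[0,0,0]}]' --jaw -0.3

```text
t: 34.92
eef_pos: [0.5938, 0.351, 0.1254]
ee_rot: [-3.139, -0.003, -2.984]
force: [0.8, 0.5, 0.0]
width: 0.0569
gripper_force: 0.0
```

apply_moves --steps '[{"translation":[0,0,0.15],"rotation":[0,0,0]},{"translation":[0,0,0.3],"rotation":[0,0,0]},{"translation":[0,-0.04,0.45],"rotation":[0,0,0]},{"translation":[-0.02,-0.12,0.57],"rotation":[0,0,0]},{"translation":[-0.04,-0.25,0.64],"rotation":[0,0,0]},{"translation":[-0.06,-0.4,0.64],"rotation":[0,0,0]},{"translation":[-0.08,-0.55,0.64],"rotation":[0,0,0]},{"translation":[-0.1,-0.7,0.64],"rotation":[0,0,0]},{"translation":[-0.12,-0.85,0.64],"rotation":[0,0,0]},{"translation":[-0.14,-1,0.64],"rotation":[0,0,0]}]'

```text
t: 35.75
eef_pos: [0.559, 0.1001, 0.2868]
ee_rot: [3.141, 0.001, -2.984]
force: [1.6, -0.4, -0.4]
width: 0.0567
gripper_force: 0.0
```

Run:
```python
from h import *
s=get_state();f=grab_frame("scene");g=grab_frame("top")
cv2.imwrite("pics/s8.png",np.hstack([cv2.resize(f[210:335,120:245],(400,400)),cv2.resize(g[120:240,110:230],(400,400))]));print(s['eef_pos'],s['force'])
```

```text
[0.55902993 0.10012705 0.28676761] [ 1.64073976 -0.44578907 -0.37426846]
```

View pics/s8.png

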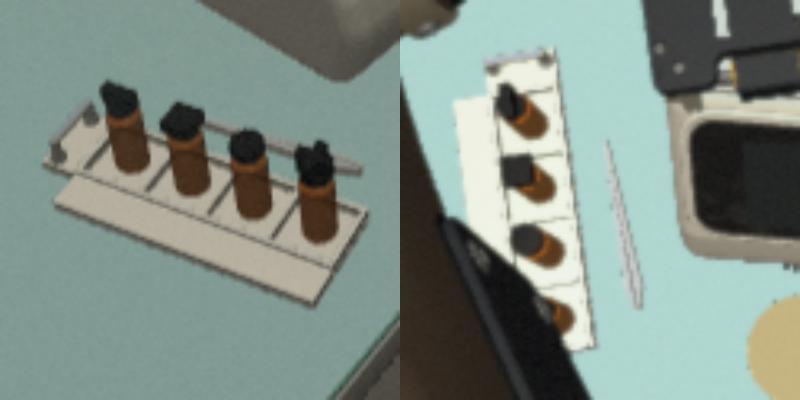

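All four vials stand upright and flat in their pockets. From the handle they read bar (125,130), square (185,150), round (250,175), cross (318,200), which is the reverse order. The robot is clear of everything.

```bash
python3 -c "
from station import *
print(job_done())"
```

```text
the job is handed in; nothing more can be done
None
```

I moved all four vials into the empty rack in reverse order (bar, square, round, cross from its handle) and handed the job in at about 36 s; the last pictures show each one upright in its own pocket with the arm clear.

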